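Close the coffee caddy and hand over the fullest tin

ROBOT

A 6-joint arm with a two-finger parallel gripper is mounted at the origin on a cart in front of the work surface, level with it; the furniture and walls round the work are solid. World frame = base frame: x ahead of the robot, y to its left, z up, the work surface at z = 0. Lengths are in m, angles in rad, forces in N, time in s.
With the tool pointing down it reaches from about 0.3 to 0.85 m from the base axis. Payload 4.2 kg.
Tool frame: the origin (TCP) lies midway between the tips of the shut fingers; the grasp point (between the pads) lies 19 mm behind it; z points along the fingers, y is the line along which they close (so a half turn about z gives the same grasp; the last joint's range is limited). The gripper opens to 91 mm and grips with 3 to 60 N. Pads are 32 mm wide; open, the fingers measure 118 mm over their backs; the gripper's body (76 mm by 178 mm) begins 60 mm behind the grasp point.
Start: joints at [-1.345, 0.32, 1.565, -0, 1.257, -0.02], TCP at [0.14, -0.558, 0.214] pointing down, gripper open.
Joint ranges: [-3.11, 3.11], [-0.84, 2.01], [0.21, 2.61], [-1.34, 4.49], [0.05, 2.63], [-2.56, 2.56]. Speed limits (rad/s): [2.57, 2.57, 3.14, 3.14, 3.14, 3.14].

INTERFACE

Orientations are given as a unit quaternion [w, x, y, z].
In Python, from workcell import arm gives the robot as it stands.
- The arm moves only by the shell command python3 -m pendant 'ROWS' [OPENING] [FORCE]. ROWS is JSON, a list of rows, each a list of 6 numbers: the shift along the tool's x, y, z in cm, then the turn, a rotation vector about the tool's x, y, z in degrees. A call has 1 to 12 rows; each row shifts and turns the commanded pose from where the row before left it, along the tool's axes as they then stand; what a row does not reach is not made up. A row lasts 1/12 s, in which the tool goes at most 41.7 mm and 7.16 degrees, less where a joint would pass 70% of its speed; a pose out of reach is approached as far as the arm can. A call with a gripper value outside its range is refused whole. OPENING is the opening, from 0 (shut) to 1 (fully open), set as the call begins (- or left out, the last holds). The fingers move at their own pace and stop on an object; FORCE is the grip in N (left out, the last holds). Time passes only in rows, so rows that do not move let the fingers close. It gives the time, the measured TCP pose, the force, the opening and the grip force at its end, in the units of the state.
- arm.read_state(): the state, without advancing time (a new reading comes with each control period).
- arm.camera(name): name is "scene" or "top"; returns (picture, depth): 384x512x3 uint8, blue, green, red; 384x512 float32, m along the optical axis (not along the pixel's ray), 0 where there is no reading.
- arm.get_calibration(name): a dict with "fx", "fy", "cx", "cy" (pixels), "R" (3x3) and "t" (3): a world point X has camera coordinates R X + t. Camera axes: x right, y down, z forward; pixel columns grow to the right and rows downward; lengths in m; the calibration is good to about 2 mm. A picture is of the moment at which its call begins. get_calibration takes no time and is no camera call.
- arm.job_done(): hands the job in; it is judged then, once.
The state is a dict: "t": time; "joint_positions": joint angles; "qd": joint speeds; "joint_efforts": joint torques, N m; "tool_pos": TCP position; "tool_rot": TCP orientation; "ft_force": force on the tool from outside, world axes, zero at the start; "moment": the same for the moment, N m; "width": finger opening in m; "finger_force": force on a finger pad.
Only numpy, scipy, OpenCV 4.12 (cv2) and the standard library are available. Lean on these libraries where they do the work, as an engineer would, in place of code of your own. Each camera call takes 0.05 s, during which the arm holds its last target. There are 200 camera calls.

TASK

I have just topped up the white coffee caddy: please put its loose wooden lid back on so that it sits level and fully down. Then go along the row of three identical closed tins from left to right, lifting each a few centimetres off the worktop to feel its weight and putting it back upright on its spot before you lift the next. Finish holding the heaviest (fullest) tin up in the gripper, upright and still, with its bottom about 20 cm (at least 15 cm) above the worktop so that I can take it from you, the other two standing where they were; leave everything else on the worktop where it is.

Things in the scene. Friction and masses are not known exactly. Their poses are not given: they have to be found in the camera images.
- caddy: white stoneware coffee caddy with a thin grey line round it, open at the top, standing loose on the worktop, 0.55 kg; 82 mm high, up to 87 mm across the belly. Origin: centre of its underside, z up
- caddy_rim (a point): centre of the caddy's open mouth, in the plane of the rim, 82 mm above its underside; the rim is 83 mm across outside, the mouth 73 mm inside
- caddy_lid: the caddy's loose light-wood lid, knob up; 41 mm high in all, 0.09 kg: a black plug below (63 mm across, 9 mm deep, drops into the mouth), a disc (85 mm across, 9 mm thick) that rests on the rim, and a round knob (18 to 21 mm across, 23 mm high). Origin: centre of the plug's underside, z up
- lid_seat (a point): centre of the underside of the lid's disc, 9 mm above the lid's origin; lies at caddy_rim when the lid is on
- lid_knob (a point): middle of the lid's knob, 29 mm above the lid's origin: the place to grip it from above
- tin_left: closed teal tin, steel lid, blank cream label with two copper lines; 96 mm high, body 60 mm across, lid skirt 62 mm across from 66 mm up to the top; the lid is tight and never comes off. Origin: centre of its underside, z up. All three look alike, weigh 0.2 to 0.57 kg and differ by 0.09 kg or more. Leftmost (largest y) of the row
- tin_middle: closed teal tin, steel lid, blank cream label with two copper lines; 96 mm high, body 60 mm across, lid skirt 62 mm across from 66 mm up to the top; the lid is tight and never comes off. Origin: centre of its underside, z up. All three look alike, weigh 0.2 to 0.57 kg and differ by 0.09 kg or more. Middle one of the row
- tin_right: closed teal tin, steel lid, blank cream label with two copper lines; 96 mm high, body 60 mm across, lid skirt 62 mm across from 66 mm up to the top; the lid is tight and never comes off. Origin: centre of its underside, z up. All three look alike, weigh 0.2 to 0.57 kg and differ by 0.09 kg or more. Rightmost (smallest y) of the row
- worktop: the fixed stone-look worktop that everything stands on; its top is z = 0
- coffee_scoop: steel coffee scoop, 45 x 129 x 28 mm, lying near the front edge; leave it alone. Origin: centre underneath
- pill_bottle: small white vitamin bottle, 35 mm across, 70 mm high, at the back; leave it alone. Origin: centre underneath
- blue_tub: food tub with a blue lid, 105 x 116 x 52 mm, back left; leave it alone. Origin: centre underneath
- spoon: teaspoon 130 mm long, front right; leave it alone. Origin: centre underneath
- card_box: small standing carton, 24 x 55 x 85 mm, blue and white, back right; leave it alone. Origin: centre underneath

How it is judged:
On the way, in this order (a step that is already met when the one before it is completed fails the run):
1. the lid sits level and fully down on the caddy, let go (horizontal distance between lid_seat and caddy_rim below 0.006 m and z of lid_seat in the frame of caddy_rim between -0.004 and 0.003 m and angle between caddy_lid's own z axis and vertical below 0.05 rad and angle between caddy's own z axis and vertical below 0.06 rad and height (world z) of caddy below 0.006 m and contact force between caddy_lid and the fingers below 0.05 N), for 0.2 s.
2. the left tin is lifted clear of the worktop in the fingers (height (world z) of tin_left above 0.01 m and contact force between tin_left and the fingers above 0.5 N and contact force between tin_left and worktop below 0.05 N and height (world z) of each of tin_middle, tin_right below 0.006 m and angle between each of tin_middle, tin_right's own z axis and vertical below 0.08 rad), for 0.2 s.
3. then the middle tin, the others standing (height (world z) of tin_middle above 0.01 m and contact force between tin_middle and the fingers above 0.5 N and contact force between tin_middle and worktop below 0.05 N and height (world z) of each of tin_left, tin_right below 0.006 m and angle between each of tin_left, tin_right's own z axis and vertical below 0.08 rad), for 0.2 s.
4. then the right tin, the others standing (height (world z) of tin_right above 0.01 m and contact force between tin_right and the fingers above 0.5 N and contact force between tin_right and worktop below 0.05 N and height (world z) of each of tin_left, tin_middle below 0.006 m and angle between each of tin_left, tin_middle's own z axis and vertical below 0.08 rad), for 0.2 s.
At the end, for the whole second after the job is handed in: Lid on the caddy: within 6 mm of centre, disc within 3 mm of the rim, level to 3 degrees. One tin held in the fingers, still, upright to 11 degrees, bottom 150 mm or more up; the other two stand upright within 50 mm of their starts, each pressing on the worktop with under 4.2 N: the lighter two (horizontal distance between lid_seat and caddy_rim below 0.006 m and z of lid_seat in the frame of caddy_rim between -0.004 and 0.003 m and angle between caddy_lid's own z axis and vertical below 0.05 rad and angle between caddy's own z axis and vertical below 0.06 rad and height (world z) of caddy below 0.006 m and ((height (world z) of tin_left above 0.15 m and angle between tin_left's own z axis and vertical below 0.2 rad and linear speed of tin_left below 0.03 m/s and contact force between tin_left and the fingers above 0.5 N and height (world z) of each of tin_middle, tin_right below 0.006 m and angle between each of tin_middle, tin_right's own z axis and vertical below 0.08 rad and distance of each of tin_middle, tin_right from where it was at the start of the episode below 0.05 m and contact force between tin_middle and worktop between 1 and 4.2 N and contact force between each of tin_middle, tin_right and the arm below 0.1 N and contact force between each of tin_middle, tin_right and the fingers below 0.1 N and contact force between tin_right and worktop between 1 and 4.2 N) or (height (world z) of tin_middle above 0.15 m and angle between tin_middle's own z axis and vertical below 0.2 rad and linear speed of tin_middle below 0.03 m/s and contact force between tin_middle and the fingers above 0.5 N and height (world z) of each of tin_left, tin_right below 0.006 m and angle between each of tin_left, tin_right's own z axis and vertical below 0.08 rad and distance of each of tin_left, tin_right from where it was at the start of the episode below 0.05 m and contact force between tin_left and worktop between 1 and 4.2 N and contact force between each of tin_left, tin_right and the arm below 0.1 N and contact force between each of tin_left, tin_right and the fingers below 0.1 N and contact force between tin_right and worktop between 1 and 4.2 N) or (height (world z) of tin_right above 0.15 m and angle between tin_right's own z axis and vertical below 0.2 rad and linear speed of tin_right below 0.03 m/s and contact force between tin_right and the fingers above 0.5 N and height (world z) of each of tin_left, tin_middle below 0.006 m and angle between each of tin_left, tin_middle's own z axis and vertical below 0.08 rad and distance of each of tin_left, tin_middle from where it was at the start of the episode below 0.05 m and contact force between tin_left and worktop between 1 and 4.2 N and contact force between each of tin_left, tin_middle and the arm below 0.1 N and contact force between each of tin_left, tin_middle and the fingers below 0.1 N and contact force between tin_middle and worktop between 1 and 4.2 N))); the arm keeps its last pose, push and grip.
It fails at once if a bystander is shifted by more than 30 mm (distance of any of coffee_scoop, pill_bottle, blue_tub, spoon, card_box from where it was at the start of the episode above 0.03 m).
It fails at once if a tin or the caddy is tipped by more than 35 degrees (angle between any of tin_left, tin_middle, tin_right, caddy's own z axis and vertical above 0.6 rad).
It fails at once if the caddy is pushed more than 60 mm away (distance of caddy from where it was at the start of the episode above 0.06 m).
It also fails if it takes over 67 s, if anything falls off the work surface, if the arm or the gripper's body presses on something with over 40 N, if the wrist force passes 120 N, or if a joint passes its speed limit or range.

## Working session

There is one attempt and no reset: what is moved stays moved. The work goes in short steps, Python scripts to look and compute and a shell command to move; the robot and the scene stay as the last step left them, time stands still between calls to the robot, and variables do not carry over. Pictures are saved under pics/ and viewed, at most 10 in all, crops included, and the job is handed in when it is done.

```bash
mkdir -p pics; cat > h.py <<'E'
import numpy as np,cv2
from workcell import arm
def cloud(n):
    im,d=arm.camera(n);c=arm.get_calibration(n)
    v,u=np.mgrid[:384,:512]
    P=np.stack([(u-c['cx'])/c['fx']*d,(v-c['cy'])/c['fy']*d,d],-1)
    W=(P-np.array(c['t']))@np.array(c['R'])
    W[d==0]=np.nan
    return im,W
E
python3 - <<'E'
from h import *
a,W=cloud('top');b,V=cloud('scene')
cv2.imwrite('pics/a.png',a);cv2.imwrite('pics/b.png',b)
np.savez('c.npz',a=a,W=W,b=b,V=V)
print(arm.read_state())
E
```

```text
{'t': 0.1, 'joint_positions': array([-1.34498743e+00,  3.20230931e-01,  1.56551504e+00,  4.47437642e-06,
        1.25739166e+00, -1.99855531e-02]), 'qd': array([ 0.00036437, -0.00179024, -0.0036633 , -0.00139933,  0.00095844,
       -0.00068832]), 'joint_efforts': array([-3.33795570e-04, -4.13333380e+01, -2.32509488e+01,  7.28017744e-02,
        4.22045798e-02, -5.31316141e-05]), 'tool_pos': array([ 0.13982672, -0.55729545,  0.21321895]), 'tool_rot': array([-7.68623819e-04,  9.92457425e-01,  1.22587366e-01, -7.72417975e-05]), 'ft_force': array([-0.47966483, -0.28102201, -1.00350709]), 'moment': array([-0.02988505, -0.03597129, -0.00532349]), 'finger_force': 0.0, 'width': 0.0911311043266534}
```

View pics/a.png

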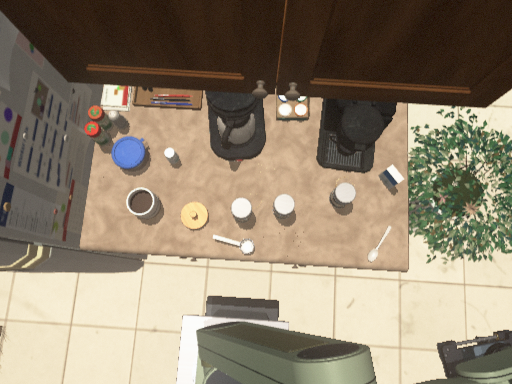

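View pics/b.png

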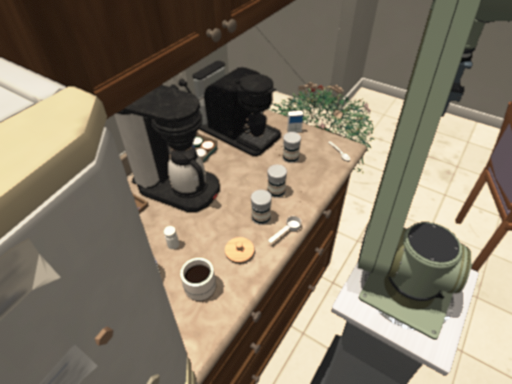

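```bash
python3 - <<'E'
import numpy as np,cv2
d=np.load('c.npz')
for k in 'WV':
    W=d[k];z=W[...,2]
    m=(z>0.012)&(z<0.15)&(W[...,0]>0.1)&(W[...,0]<0.95)&(abs(W[...,1])<0.7)
    n,l,s,c=cv2.connectedComponentsWithStats(m.astype(np.uint8))
    for i in range(1,n):
        if s[i,4]>60:
            p=W[l==i];top=np.percentile(p[:,2],97);t=p[p[:,2]>top-.006]
            print(k,c[i].round(),s[i,4],'top',top.round(3),'tc',((t.min(0)+t.max(0))/2).round(4)[:2],'ext',np.ptp(t,0).round(3)[:2],'min',p.min(0).round(3),'max',p.max(0).round(3))
E
```

```text
W [ 83. 160.] 5312 top 0.144 tc [0.5315 0.5237] ext [0.543 0.049] min [0.256 0.398 0.012] max [0.862 0.589 0.15 ]
W [167. 103.] 370 top 0.028 tc [0.8267 0.2768] ext [0.063 0.225] min [0.795 0.164 0.012] max [0.859 0.389 0.03 ]
W [171.  98.] 159 top 0.02 tc [0.8312 0.2657] ext [0.024 0.123] min [0.819 0.204 0.012] max [0.845 0.327 0.022]
W [294. 110.] 503 top 0.045 tc [ 0.817  -0.1324] ext [0.066 0.109] min [ 0.778 -0.187  0.012] max [ 0.856 -0.078  0.049]
W [239. 137.] 1990 top 0.145 tc [0.6876 0.0399] ext [0.106 0.094] min [ 0.628 -0.052  0.012] max [0.843 0.14  0.15 ]
W [339. 147.] 1938 top 0.124 tc [ 0.7277 -0.2648] ext [0.161 0.063] min [ 0.615 -0.401  0.012] max [ 0.861 -0.218  0.149]
W [128. 152.] 882 top 0.057 tc [0.6251 0.3716] ext [0.1   0.102] min [0.575 0.319 0.014] max [0.677 0.422 0.061]
W [171. 155.] 158 top 0.075 tc [0.6272 0.2383] ext [0.03  0.031] min [0.609 0.221 0.012] max [0.643 0.254 0.076]
W [391. 177.] 318 top 0.089 tc [ 0.6011 -0.4451] ext [0.051 0.049] min [ 0.575 -0.47   0.013] max [ 0.631 -0.418  0.094]
W [343. 195.] 472 top 0.101 tc [ 0.5328 -0.2951] ext [
[... 1343 characters left out ...]
.519 0.037 0.1  ]
V [141. 202.] 87 top 0.025 tc [0.8326 0.1836] ext [0.067 0.042] min [0.797 0.162 0.012] max [0.866 0.206 0.025]
V [286. 227.] 168 top 0.028 tc [0.3674 0.0227] ext [0.047 0.128] min [ 0.344 -0.042  0.012] max [0.391 0.087 0.031]
V [171. 236.] 234 top 0.071 tc [0.6291 0.2383] ext [0.031 0.031] min [0.61  0.223 0.012] max [0.644 0.254 0.072]
V [363. 261.] 146 top 0.148 tc [0.1242 0.0582] ext [0.048 0.077] min [ 0.1   -0.004  0.088] max [0.154 0.097 0.15 ]
V [239. 249.] 575 top 0.04 tc [0.4481 0.1513] ext [0.019 0.018] min [0.407 0.106 0.012] max [0.491 0.194 0.044]
V [198. 278.] 1170 top 0.082 tc [0.4702 0.3035] ext [0.083 0.084] min [0.426 0.262 0.012] max [0.512 0.347 0.084]
```

The top view shows the lid at (194,215), the caddy at (143,203) and the tins at (241,209), (283,206) and (343,195). The scene view agrees. Sizes and heights match to within 2–4 mm, so I'll start moving.

```bash
python3 -m pendant '[[0,0,0,0,0,7],[0,0,0,0,0,7],[1.6,-3.7,0,0,0,0],[1.6,-3.7,0,0,0,0],[1.6,-3.7,0,0,0,0],[1.6,-3.7,0,0,0,0],[1.6,-3.7,0,0,0,0],[1.6,-3.7,0,0,0,0],[1.6,-3.7,0,0,0,0],[1.6,-3.7,0,0,0,0],[1.6,-3.7,0,0,0,0],[1.6,-3.7,0,0,0,0]]' 1
python3 -m pendant '[[1.6,-3.7,0,0,0,0],[1.6,-3.7,0,0,0,0],[1.6,-3.7,0,0,0,0],[1.6,-3.7,0,0,0,0],[1.6,-3.7,0,0,0,0],[1.6,-3.7,0,0,0,0],[1.6,-3.7,0,0,0,0],[1.6,-3.7,0,0,0,0],[1.6,-3.7,0,0,0,0],[0,0,0,0,0,0],[0,0,0,0,0,0]]'
```

```text
t: 1.1
tool_pos: [0.2993, -0.1856, 0.2139]
tool_rot: [0.0, 1.0, 0.0, 0.0]
ft_force: [1.0, 0.5, -0.2]
width: 0.0912
finger_force: 0.0
t: 2.02
tool_pos: [0.4429, 0.1472, 0.2132]
tool_rot: [0.0, 1.0, 0.003, -0.001]
ft_force: [-0.0, -0.4, -0.4]
width: 0.0913
finger_force: 0.0
```

```bash
python3 -m pendant '[[0.5,-0.43,3,0,0,0],[0,0,4,0,0,0],[0,0,4,0,0,0],[0,0,4,0,0,0],[0,0,2,0,0,0],[0,0,1.2,0,0,0],[0,0,0.5,0,0,0],[0,0,0.4,0,0,0],[0,0,0,0,0,0],[0,0,0,0,0,0]]' 0.5 15; python3 -m pendant '[[0,0,0,0,0,0],[0,0,0,0,0,0],[0,0,0,0,0,0],[0,0,0,0,0,0],[0,0,0,0,0,0],[0,0,0,0,0,0]]' 0 20
```

```text
t: 2.85
tool_pos: [0.4485, 0.1497, 0.0238]
tool_rot: [-0.0, 1.0, 0.0, 0.001]
ft_force: [0.7, 0.2, 0.7]
width: 0.0456
finger_force: 0.0
t: 3.35
tool_pos: [0.4482, 0.1501, 0.0233]
tool_rot: [-0.0, 1.0, 0.001, 0.0]
ft_force: [-0.7, 0.1, 2.6]
width: 0.0189
finger_force: 20.0
```

```bash
python3 - <<'E'
import numpy as np
from scipy.optimize import least_squares
d=np.load('c.npz')
def fit(W,c,zr,rr):
    r=np.hypot(W[...,0]-c[0],W[...,1]-c[1]);z=W[...,2]
    p=W[(r<.055)&(z>zr[0])&(z<zr[1])][:,:2]
    # centre maximising ring membership: outermost points by angle
    a=np.arctan2(p[:,1]-c[1],p[:,0]-c[0]);q=[]
    for k in np.linspace(-np.pi,np.pi,37)[:-1]:
        s=p[(a>=k)&(a<k+np.pi/18)]
        if len(s): q.append(s[np.argmax(np.hypot(*(s-c).T))])
    q=np.array(q)
    f=least_squares(lambda v:np.hypot(q[:,0]-v[0],q[:,1]-v[1])-v[2],[*c,rr],loss='soft_l1',f_scale=.001)
    return f.x.round(4),len(q)
for k in 'WV':
    print(k,'rim',fit(d[k],[.4695,.3045],(.074,.09),.0415),'lid',fit(d[k],[.448,.1515],(.012,.026),.0425))
    for n,c in dict(L=[.4675,.005],M=[.4875,-.119],R=[.533,-.296]).items(): print(n,fit(d[k],c,(.09,.11),.031))
E
```

```text
W rim (array([0.4689, 0.3047, 0.0411]), 36) lid (array([0.4472, 0.1522, 0.0415]), 36)
L (array([0.4675, 0.0055, 0.0298]), 36)
M (array([ 0.4872, -0.1184,  0.0298]), 36)
R (array([ 0.5334, -0.2953,  0.0301]), 36)
V rim (array([0.4703, 0.3041, 0.0412]), 36) lid (array([0.4492, 0.1511, 0.0416]), 36)
L (array([0.4686, 0.0055, 0.0293]), 36)
M (array([ 0.489 , -0.1193,  0.0294]), 36)
R (array([ 0.5344, -0.2959,  0.0287]), 36)
```

```bash
python3 -m pendant '[[0,0,-1,0,0,0],[0,0,-2.5,0,0,0],[0,0,-4,0,0,0],[0,0,-3.5,0,0,0],[0.3,-2,0,0,0,0],[0.5,-4,0,0,0,0],[0.5,-4,0,0,0,0],[0.5,-3,0,0,0,0],[0.3,-1.6,0,0,0,0],[0,-0.6,0,0,0,0],[0,0,0,0,0,0],[0,0,0,0,0,0]]'
python3 -m pendant '[[0,0,0,0,0,0],[0,0,0,0,0,0]]'
python3 - <<'E'
from h import *
a,W=cloud('top');b,V=cloud('scene');np.savez('c2.npz',W=W,V=V)
ca=a[165:245,100:200];cb=b[210:320,150:270]
cv2.imwrite('pics/c.png',np.hstack([cv2.resize(ca,(400,400),interpolation=2),cv2.resize(cb,(400,400),interpolation=2)]))
for M in(W,V):
    for zr in[(.078,.09),(.105,.113),(.113,.125),(.125,.14)]:
        p=M[(abs(M[...,0]-.47)<.055)&(abs(M[...,1]-.303)<.055)&(M[...,2]>zr[0])&(M[...,2]<zr[1])]
        if len(p): print(zr,len(p),p.min(0).round(4),p.max(0).round(4))
E
```

```text
t: 4.35
tool_pos: [0.468, 0.3007, 0.1323]
tool_rot: [0.001, 1.0, 0.001, -0.001]
ft_force: [-0.5, -0.3, -0.6]
width: 0.0192
finger_force: 20.0
t: 4.52
tool_pos: [0.4684, 0.3005, 0.1329]
tool_rot: [0.0, 1.0, -0.0, -0.0]
ft_force: [-0.5, -0.7, -0.4]
width: 0.0193
finger_force: 20.0
(0.078, 0.09) 33 [0.429  0.2673 0.0781] [0.452  0.3007 0.0866]
(0.113, 0.125) 8 [0.4294 0.2657 0.122 ] [0.5021 0.2861 0.1249]
(0.125, 0.14) 100 [0.428  0.2669 0.1253] [0.5066 0.2947 0.134 ]
(0.078, 0.09) 104 [0.4292 0.2714 0.0781] [0.5025 0.3449 0.0851]
(0.113, 0.125) 71 [0.4271 0.2578 0.1186] [0.5079 0.3438 0.125 ]
(0.125, 0.14) 409 [0.428  0.2609 0.125 ] [0.5088 0.3428 0.14  ]
```

View pics/c.png

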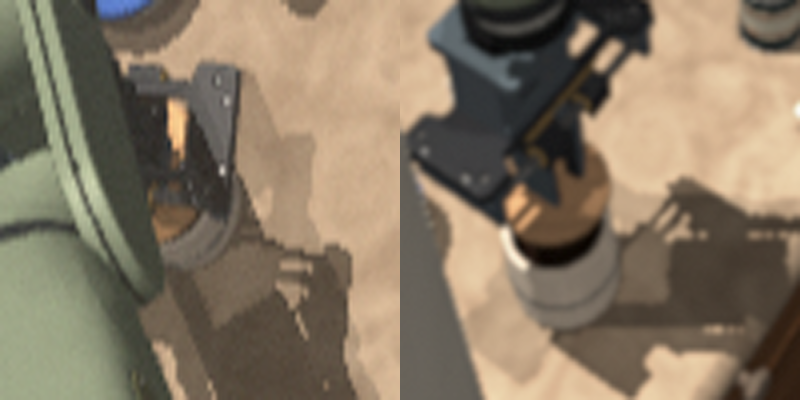

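The crop shows the lid held over the mouth with its plug just above the rim. The lid is about 2 mm short in x and 3 mm short in y. I'll check its tilt and centre.

```bash
python3 - <<'E'
import numpy as np
from scipy.optimize import least_squares
d=np.load('c2.npz')
V=d['V'];r=np.hypot(V[...,0]-.468,V[...,1]-.3005)
p=V[(r<.05)&(V[...,2]>.118)&(V[...,2]<.136)]
f=least_squares(lambda v:p[:,2]-v[0]-v[1]*(p[:,0]-.468)-v[2]*(p[:,1]-.3),[.127,0,0],loss='soft_l1',f_scale=.001)
print('plane z,sx,sy',f.x.round(4),len(p))
q=p[abs(f.fun)<.003];c=np.array([.468,.3005]);a=np.arctan2(q[:,1]-c[1],q[:,0]-c[0]);e=[]
for k in np.linspace(-np.pi,np.pi,37)[:-1]:
    s=q[(a>=k)&(a<k+np.pi/18)][:,:2]
    if len(s): e.append(s[np.argmax(np.hypot(*(s-c).T))])
e=np.array(e)
print(least_squares(lambda v:np.hypot(e[:,0]-v[0],e[:,1]-v[1])-v[2],[*c,.0416],loss='soft_l1',f_scale=.001).x.round(4))
E
```

```text
plane z,sx,sy [ 0.127   0.0012 -0.0094] 467
[0.466  0.3005 0.0395]
```

```bash
python3 -m pendant '[[0.15,-0.35,0,0,0,0],[0,0,0,0,0,0],[0,0,0.8,0,0,0],[0,0,0.8,0,0,0],[0,0,0.6,0,0,0],[0,0,0.5,0,0,0],[0,0,0.4,0,0,0],[0,0,0.3,0,0,0],[0,0,0,0,0,0]]'
python3 -m pendant '[[0,0,0.15,0,0,0],[0,0,0.1,0,0,0],[0,0,0,0,0,0]]'
```

```text
t: 5.37
tool_pos: [0.4698, 0.3053, 0.0981]
tool_rot: [0.0, 1.0, 0.001, -0.001]
ft_force: [0.5, -0.1, -1.6]
width: 0.0191
finger_force: 20.0
t: 5.62
tool_pos: [0.4702, 0.3056, 0.0965]
tool_rot: [-0.0, 1.0, 0.001, 0.0]
ft_force: [1.2, 0.2, -1.2]
width: 0.0192
finger_force: 20.0
```

```bash
python3 -m pendant '[[0,0,0.1,0,0,0],[0,0,0,0,0,0]]';python3 -m pendant '[[0,0,0.1,0,0,0],[0,0,0,0,0,0]]'
```

```text
t: 5.78
tool_pos: [0.4704, 0.3056, 0.0963]
tool_rot: [-0.0, 1.0, 0.001, 0.0]
ft_force: [-2.0, -0.1, 4.3]
width: 0.0192
finger_force: 20.0
t: 5.95
tool_pos: [0.4704, 0.3056, 0.0962]
tool_rot: [-0.0, 1.0, 0.001, 0.001]
ft_force: [-2.3, -1.6, 9.8]
width: 0.019
finger_force: 20.0
```

```bash
python3 -m pendant '[[0,0,0,0,0,0],[0,0,0,0,0,0],[0,0,0,0,0,0],[0,0,0,0,0,0],[0,0,-0.5,0,0,0],[0,0,-2,0,0,0],[0,0,-3.5,0,0,0],[0,0,-3.5,0,0,0],[0,3,-1,0,0,0],[0,4,0,0,0,0],[0,4,0,0,0,0],[0,4,0,0,0,0]]' 0.5
python3 -m pendant '[[0,4,0,0,0,0],[0,4,0,0,0,0],[0,4,0,0,0,0],[0,2,0,0,0,0],[0,0.8,0,0,0,0],[0,0,0,0,0,0]]' 1 30
python3 - <<'E'
from h import *
from scipy.optimize import least_squares
a,W=cloud('top');b,V=cloud('scene');np.savez('c3.npz',W=W,V=V)
ca=a[165:245,100:200];cb=b[210:320,150:270]
cv2.imwrite('pics/d.png',np.hstack([cv2.resize(ca,(400,400),interpolation=2),cv2.resize(cb,(400,400),interpolation=2)]))
for M in(W,V):
    r=np.hypot(M[...,0]-.47,M[...,1]-.304);p=M[(r<.046)&(r>.018)&(M[...,2]>.086)&(M[...,2]<.105)]
    f=least_squares(lambda v:p[:,2]-v[0]-v[1]*(p[:,0]-.468)-v[2]*(p[:,1]-.3),[.09,0,0],loss='soft_l1',f_scale=.001)
    k=M[(r<.018)&(M[...,2]>.108)]
    print(f.x.round(4),len(p),p.min(0).round(4),p.max(0).round(4),'knob',((k.min(0)+k.max(0))/2).round(4),k.max(0).round(4))
    k=M[(r<.055)&(M[...,2]>.02)&(M[...,2]<.075)];print('body',k.min(0).round(4),k.max(0).round(4))
E
```

```text
t: 6.95
tool_pos: [0.4702, 0.1543, 0.2]
tool_rot: [-0.0, 1.0, 0.001, 0.001]
ft_force: [0.6, -0.2, 0.0]
width: 0.0458
finger_force: 0.0
t: 7.45
tool_pos: [0.4706, 0.0063, 0.1997]
tool_rot: [0.0, 1.0, -0.001, 0.0]
ft_force: [-0.7, -0.3, -0.3]
width: 0.0824
finger_force: 0.0
[0.0922 0.0028 0.0126] 533 [0.4269 0.2641 0.086 ] [0.511  0.3483 0.1018] knob [0.47   0.3067 0.1143] [0.4795 0.3161 0.1189]
body [0.4266 0.2621 0.0206] [0.5079 0.3299 0.0745]
[0.0903 0.0046 0.0015] 611 [0.4286 0.2626 0.086 ] [0.512  0.3482 0.0954] knob [0.4709 0.305  0.1137] [0.4806 0.3142 0.118 ]
body [0.4274 0.2689 0.0201] [0.5    0.3468 0.0749]
```

View pics/d.png

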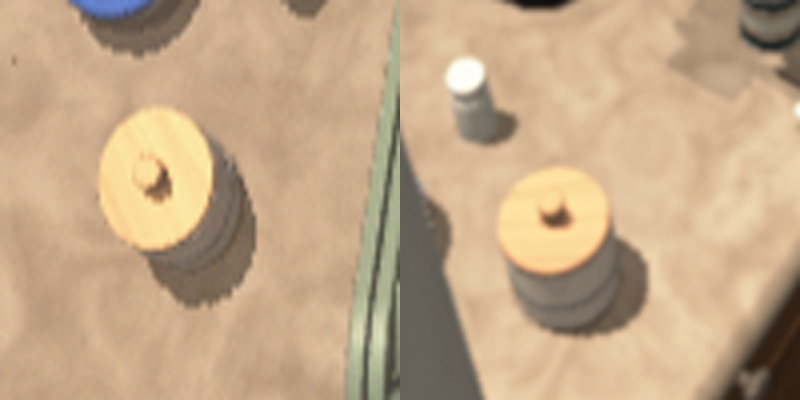

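The lid sits level: its disc top is at 0.091 m as it should be, and its centre is within about 2 mm of the rim's. Next is the left tin.

```bash
python3 -m pendant '[[-0.25,0.1,1,0,0,0],[0,0,3,0,0,0],[0,0,3,0,0,0],[0,0,3,0,0,0],[0,0,2,0,0,0],[0,0,1.4,0,0,0],[0,0,0.5,0,0,0],[0,0,0,0,0,0],[0,0,0,0,0,0]]' 1 30
python3 -m pendant '[[0,0,0,0,0,0],[0,0,0,0,0,0],[0,0,0,0,0,0],[0,0,0,0,0,0],[0,0,0,0,0,0],[0,0,0,0,0,0]]' 0 30
```

```text
t: 8.3
tool_pos: [0.4687, 0.0075, 0.0609]
tool_rot: [-0.0, 1.0, 0.001, 0.0]
ft_force: [0.1, -0.6, -0.4]
width: 0.0912
finger_force: 0.0
t: 8.8
tool_pos: [0.4685, 0.0063, 0.0609]
tool_rot: [0.0, 1.0, 0.001, 0.001]
ft_force: [0.3, -1.6, 3.2]
width: 0.0616
finger_force: 30.0
```

```bash
cat > w.py <<'E'
from h import *
F=[];E=[]
for i in range(14):
    arm.camera('top');s=arm.read_state();F.append(s['ft_force']);E.append(s['joint_efforts'])
print('F',np.mean(F,0).round(3),'sd',np.std(F,0).round(2),'E',np.mean(E,0).round(3)[1:3],'q',s['joint_positions'].round(3),s['tool_pos'].round(4),s['width'],s['t'])
E
python3 -m pendant '[[0,0,-0.3,0,0,0],[0,0,-0.7,0,0,0],[0,0,-1,0,0,0],[0,0,-1,0,0,0],[0,0,-0.7,0,0,0],[0,0,-0.3,0,0,0],[0,0,0,0,0,0],[0,0,0,0,0,0],[0,0,0,0,0,0],[0,0,0,0,0,0]]'
python3 w.py
```

```text
t: 9.63
tool_pos: [0.4677, 0.0066, 0.0999]
tool_rot: [0.0, 1.0, 0.001, -0.001]
ft_force: [0.0, 0.8, -2.3]
width: 0.0619
finger_force: 30.0
F [-0.007 -0.155 -2.229] sd [0.55 0.54 0.32] E [-34.84 -19.55] q [-0.011  0.263  1.968 -0.     0.911  1.559] [0.4681 0.0065 0.1005] 0.06187722060274016 10.3333
```

```bash
python3 -m pendant '[[0,0,0.7,0,0,0],[0,0,1,0,0,0],[0,0,1,0,0,0],[0,0,0.7,0,0,0],[0,0,0.3,0,0,0],[0,0,0.2,0,0,0],[0,0,0.1,0,0,0],[0,0,0,0,0,0],[0,0,0,0,0,0]]'
python3 -m pendant '[[0,0,0,0,0,0],[0,0,0,0,0,0],[0,0,0,0,0,0],[0,0,0,0,0,0],[0,0,-1,0,0,0],[0,0,-3,0,0,0],[0,0,-4,0,0,0],[0,0,-2,0,0,0],[0,0,0,0,0,0]]' 1
python3 -m pendant '[[0.5,2,0,0,0,0],[0.5,4,0,0,0,0],[0.5,4,0,0,0,0],[0.5,2,0,0,0,0],[0,0.55,0,0,0,0],[0,0,0,0,0,0],[0,0,0,0,0,0]]'; python3 w.py
```

```text
t: 11.08
tool_pos: [0.4682, 0.0065, 0.061]
tool_rot: [0.0, 1.0, 0.001, 0.0]
ft_force: [-1.2, -0.4, 2.1]
width: 0.0617
finger_force: 30.0
t: 11.83
tool_pos: [0.4716, 0.0065, 0.1652]
tool_rot: [0.0, 1.0, 0.001, 0.005]
ft_force: [0.4, -0.3, -0.4]
width: 0.0913
finger_force: 0.0
t: 12.42
tool_pos: [0.4875, -0.1183, 0.1596]
tool_rot: [-0.001, 1.0, 0.0, -0.001]
ft_force: [-0.7, 0.8, 0.2]
width: 0.0914
finger_force: 0.0
F [-0.261 -0.275  0.206] sd [0.43 0.64 0.55] E [-35.43  -21.373] q [-0.262  0.249  1.81  -0.     1.083  1.308] [ 0.4883 -0.1189  0.1605] 0.0909592606827541 13.1167
```

Zero-load offset is about 0.2 N, so the left tin weighs about 0.24 kg. The tool is now above the middle tin.

```bash
python3 -m pendant '[[0,0,1.5,0,0,0],[0,0,3,0,0,0],[0,0,3,0,0,0],[0,0,1.5,0,0,0],[0,0,0.7,0,0,0],[0,0,0.2,0,0,0],[0,0,0,0,0,0],[0,0,0,0,0,0]]' 1 30
python3 -m pendant '[[0,0,0,0,0,0],[0,0,0,0,0,0],[0,0,0,0,0,0],[0,0,0,0,0,0],[0,0,0,0,0,0],[0,0,0,0,0,0]]' 0 30
python3 -m pendant '[[0,0,-0.3,0,0,0],[0,0,-0.7,0,0,0],[0,0,-1,0,0,0],[0,0,-1,0,0,0],[0,0,-0.7,0,0,0],[0,0,-0.3,0,0,0],[0,0,0,0,0,0],[0,0,0,0,0,0],[0,0,0,0,0,0],[0,0,0,0,0,0]]'
python3 w.py
```

```text
t: 13.78
tool_pos: [0.4893, -0.1192, 0.0625]
tool_rot: [0.0, 1.0, 0.001, 0.001]
ft_force: [0.8, 0.2, 0.3]
width: 0.0912
finger_force: 0.0
t: 14.28
tool_pos: [0.4886, -0.1194, 0.0619]
tool_rot: [0.001, 1.0, 0.001, 0.0]
ft_force: [-1.0, -2.4, 1.7]
width: 0.0609
finger_force: 30.0
t: 15.12
tool_pos: [0.4878, -0.1188, 0.101]
tool_rot: [-0.0, 1.0, 0.001, -0.001]
ft_force: [-0.3, -0.6, -4.9]
width: 0.0611
finger_force: 30.0
F [ 0.124 -0.037 -5.227] sd [0.48 0.5  0.51] E [-39.513 -21.002] q [-0.262  0.311  1.892 -0.     0.939  1.308] [ 0.4883 -0.1189  0.1015] 0.06131803977170133 15.8167
```

```bash
python3 -m pendant '[[0,0,0.7,0,0,0],[0,0,1,0,0,0],[0,0,1,0,0,0],[0,0,0.7,0,0,0],[0,0,0.3,0,0,0],[0,0,0.2,0,0,0],[0,0,0.1,0,0,0],[0,0,0,0,0,0],[0,0,0,0,0,0]]'
python3 -m pendant '[[0,0,0,0,0,0],[0,0,0,0,0,0],[0,0,0,0,0,0],[0,0,0,0,0,0],[0,0,-1,0,0,0],[0,0,-3,0,0,0],[0,0,-4,0,0,0],[0,0,-2,0,0,0],[0,0,0,0,0,0]]' 1
python3 -m pendant '[[0.5,2,0,0,0,0],[1,4,0,0,0,0],[1,4,0,0,0,0],[1,4,0,0,0,0],[0.7,2.5,0,0,0,0],[0.3,1.2,0,0,0,0],[0,0,0,0,0,0],[0,0,0,0,0,0]]'; python3 -m pendant '[[0,0,0,0,0,0]]'
```

```text
t: 16.57
tool_pos: [0.4881, -0.1189, 0.0619]
tool_rot: [-0.0, 1.0, 0.001, -0.0]
ft_force: [-2.9, 0.6, 0.9]
width: 0.061
finger_force: 30.0
t: 17.32
tool_pos: [0.4918, -0.1199, 0.1672]
tool_rot: [0.002, 1.0, 0.001, 0.006]
ft_force: [-0.2, -0.1, 0.5]
width: 0.0915
finger_force: 0.0
t: 17.98
tool_pos: [0.5329, -0.2952, 0.1607]
tool_rot: [-0.001, 1.0, 0.0, -0.001]
ft_force: [0.3, 0.1, -0.3]
width: 0.0912
finger_force: 0.0
t: 18.07
tool_pos: [0.5329, -0.2942, 0.1612]
tool_rot: [-0.001, 1.0, 0.001, -0.001]
ft_force: [-0.6, -0.3, 1.3]
width: 0.0911
finger_force: 0.0
```

```bash
python3 -m pendant '[[0.1,0.1,1.5,0,0,0],[0,0,3,0,0,0],[0,0,3,0,0,0],[0,0,1.5,0,0,0],[0,0,0.7,0,0,0],[0,0,0.2,0,0,0],[0,0,0,0,0,0],[0,0,0,0,0,0]]' 1 30
python3 -m pendant '[[0,0,0,0,0,0],[0,0,0,0,0,0],[0,0,0,0,0,0],[0,0,0,0,0,0],[0,0,0,0,0,0],[0,0,0,0,0,0]]' 0 30
python3 -m pendant '[[0,0,-0.3,0,0,0],[0,0,-0.7,0,0,0],[0,0,-1,0,0,0],[0,0,-1,0,0,0],[0,0,-0.7,0,0,0],[0,0,-0.3,0,0,0],[0,0,0,0,0,0],[0,0,0,0,0,0],[0,0,0,0,0,0],[0,0,0,0,0,0]]'
python3 w.py
```

```text
t: 18.73
tool_pos: [0.5355, -0.2968, 0.064]
tool_rot: [0.001, 1.0, 0.001, 0.001]
ft_force: [-0.0, -0.1, 0.6]
width: 0.0913
finger_force: 0.0
t: 19.23
tool_pos: [0.5347, -0.2972, 0.0628]
tool_rot: [0.0, 1.0, 0.001, 0.0]
ft_force: [0.0, -0.0, 1.8]
width: 0.0614
finger_force: 30.0
t: 20.07
tool_pos: [0.5342, -0.2967, 0.1019]
tool_rot: [-0.0, 1.0, 0.001, -0.001]
ft_force: [1.1, 0.0, -4.0]
width: 0.0619
finger_force: 30.0
F [-0.065 -0.141 -3.43 ] sd [0.46 0.53 0.34] E [-48.514 -22.021] q [-0.526  0.462  1.637 -0.     1.043  1.044] [ 0.5346 -0.2969  0.1025] 0.06162966978891586 20.7667
```

The loads are 2.2 N (left), 5.2 N (middle) and 3.4 N (right), so the middle tin is clearly the heaviest. I'll put the right tin back and return to the middle one.

```bash
python3 -m pendant '[[0,0,0.7,0,0,0],[0,0,1,0,0,0],[0,0,1,0,0,0],[0,0,0.7,0,0,0],[0,0,0.3,0,0,0],[0,0,0.2,0,0,0],[0,0,0.1,0,0,0],[0,0,0,0,0,0],[0,0,0,0,0,0]]'
python3 -m pendant '[[0,0,0,0,0,0],[0,0,0,0,0,0],[0,0,0,0,0,0],[0,0,0,0,0,0],[0,0,-1,0,0,0],[0,0,-3,0,0,0],[0,0,-4,0,0,0],[0,0,-2,0,0,0],[0,0,0,0,0,0]]' 1
python3 -m pendant '[[-0.6,-2,0,0,0,0],[-1,-4,0,0,0,0],[-1,-4,0,0,0,0],[-1,-4,0,0,0,0],[-0.7,-2.6,0,0,0,0],[-0.3,-1.2,0,0,0,0],[0,0,0,0,0,0],[0,0,0,0,0,0]]'; python3 -m pendant '[[0,0,0,0,0,0]]'
```

```text
t: 21.52
tool_pos: [0.5349, -0.297, 0.0629]
tool_rot: [0.0, 1.0, 0.001, 0.001]
ft_force: [-1.4, 1.0, -1.0]
width: 0.0618
finger_force: 30.0
t: 22.27
tool_pos: [0.5377, -0.2987, 0.1693]
tool_rot: [0.003, 1.0, 0.001, 0.005]
ft_force: [-0.0, -0.8, 0.2]
width: 0.0915
finger_force: 0.0
t: 22.93
tool_pos: [0.4888, -0.1192, 0.1627]
tool_rot: [0.001, 1.0, 0.001, 0.001]
ft_force: [0.3, 0.4, -0.1]
width: 0.0912
finger_force: 0.0
t: 23.02
tool_pos: [0.489, -0.1201, 0.1625]
tool_rot: [0.0, 1.0, 0.0, 0.0]
ft_force: [-0.0, -0.4, 0.9]
width: 0.0914
finger_force: 0.0
```

```bash
python3 -m pendant '[[0,0,1.5,0,0,0],[0,0,3,0,0,0],[0,0,3,0,0,0],[0,0,1.7,0,0,0],[0,0,0.7,0,0,0],[0,0,0.2,0,0,0],[0,0,0,0,0,0],[0,0,0,0,0,0]]' 1 35
python3 -m pendant '[[0,0,0,0,0,0],[0,0,0,0,0,0],[0,0,0,0,0,0],[0,0,0,0,0,0],[0,0,0,0,0,0],[0,0,0,0,0,0]]' 0 35
python3 -m pendant '[[0,0,-0.5,0,0,0],[0,0,-1.5,0,0,0],[0,0,-2.5,0,0,0],[0,0,-3,0,0,0],[0,0,-3,0,0,0],[0,0,-3,0,0,0],[0,0,-3,0,0,0],[0,0,-2,0,0,0],[0,0,-1,0,0,0],[0,0,-0.5,0,0,0],[0,0,0,0,0,0],[0,0,0,0,0,0]]'
python3 -m pendant '[[0,0,0,0,0,0],[0,0,0,0,0,0],[0,0,0,0,0,0],[0,0,0,0,0,0],[0,0,0,0,0,0],[0,0,0,0,0,0]]'
python3 - <<'E'
from h import *
a,W=cloud('top');b,V=cloud('scene')
cv2.imwrite('pics/e.png',np.hstack([cv2.resize(a[140:260,90:390],(400,300)),cv2.resize(b[80:320,130:370],(400,300))]))
for M in(W,V):
  for c in([.468,.0055],[.534,-.296],[.47,.305]):
    r=np.hypot(M[...,0]-c[0],M[...,1]-c[1]);p=M[(r<.05)&(M[...,2]>.088)&(M[...,2]<.106)]
    if len(p): print(c,len(p),((p.min(0)+p.max(0))/2).round(4),p[:,2].mean().round(4))
print(arm.read_state()['ft_force'])
E
```

```text
t: 23.68
tool_pos: [0.4895, -0.1197, 0.0624]
tool_rot: [0.0, 1.0, 0.0, 0.001]
ft_force: [0.3, -0.7, 0.4]
width: 0.0911
finger_force: 0.0
t: 24.18
tool_pos: [0.4885, -0.1191, 0.0618]
tool_rot: [0.0, 1.0, 0.001, 0.0]
ft_force: [-0.8, -0.7, 2.5]
width: 0.0612
finger_force: 35.0
t: 25.18
tool_pos: [0.4873, -0.1186, 0.2597]
tool_rot: [-0.0, 1.0, 0.001, -0.002]
ft_force: [-0.2, -0.2, -5.9]
width: 0.0611
finger_force: 35.0
t: 25.68
tool_pos: [0.4883, -0.1189, 0.2613]
tool_rot: [0.0, 1.0, 0.001, -0.0]
ft_force: [0.4, 0.2, -6.2]
width: 0.0609
finger_force: 35.0
[0.468, 0.0055] 310 [0.4674 0.0098 0.0967] 0.0971
[0.534, -0.296] 351 [ 0.5331 -0.2949  0.096 ] 0.0968
[0.47, 0.305] 574 [0.469  0.3067 0.095 ] 0.0927
[0.468, 0.0055] 267 [0.4677 0.0054 0.0939] 0.0951
[0.534, -0.296] 121 [ 0.5291 -0.2963  0.0949] 0.0949
[0.47, 0.305] 659 [0.4708 0.306  0.097 ] 0.0907
[ 0.36021442 -0.08509066 -5.39797435]
```

View pics/e.png

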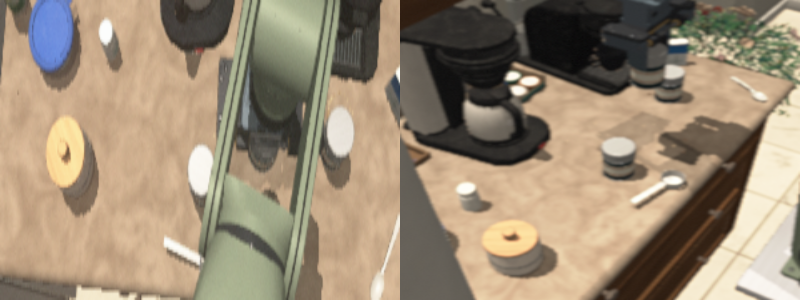

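The picture shows the lid on the caddy (65,155), the left tin (200,170) and right tin (340,130) standing on their spots, and the middle tin held up in the gripper.

```bash
python3 -c "
from workcell import arm
print(arm.job_done())"
```

```text
the job is handed in; nothing more can be done
None
```

The job is handed in: the lid sits level and fully down on the caddy, and I'm holding the middle tin, the heaviest at about 0.54 kg (left about 0.24 kg, right about 0.36 kg), about 20 cm up, with the other two back on their spots; no verdict came back when I handed it in.

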